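# Nudge the culture dish into the colony counter

### The job

Nudge the round culture dish across the deck of the colony counter with the fingers until it drops into the round recess and lies flat at the bottom of it; only push it, never pick it up, and keep it on the counter. Only once it lies home, press the start button all the way down and let it come back up. Leave the tape roll, the gauze pad and the needle packet where they are.

Things in the scene. Friction and masses are not known exactly. Their poses are not given: they have to be found in the camera images.
- counter: colony counter, a low grey slab fixed to the worktop, 280 (its x) x 180 (its y) mm; origin at the centre of its underside, on the worktop. Its flat deck is 24 mm above the origin. The round recess lies toward +x of it, the dish starts on the bare deck toward -x, the start button is at the +x, -y corner
- recess (a point): centre of the recess floor, at (65, 0, 16) mm in the counter's frame. The recess is 95 mm across and 8 mm deep, its floor 16 mm above the worktop, its upright wall straight but for a 1 mm chamfer at the rim
- dish: closed culture dish, clear plastic with an amber filling, a solid round disc 90 mm across and 15 mm high, 40 to 85 g; origin at the centre of its underside. It starts loose on the deck; seated in the recess its origin is at the recess point and it stands 7 mm proud of the deck
- start_button (a joint): travel of the start button, m: 0 up, 0.006 fully down; it springs back; about 4 N pushes it fully down
- start_button_top (a point): centre of the top face of the start button, a round black push button 22 mm across in a small grey housing; it is pressed straight down
- tape_roll: roll of surgical tape standing on end, 33 mm across, 34 mm high, beside the counter; origin at the centre of its underside; leave alone
- gauze_pad: folded gauze pad 37 x 57 x 10 mm lying beside the counter; origin at the centre of its underside; leave alone
- needle_packet: flat needle packet 30 x 86 x 9 mm lying beside the counter; origin at the centre of its underside; leave alone
Not all that is in view belongs to the job. What is meant by the dish is not blue or yellow, and is the smaller of those in its own colour.

How it is judged:
By the outcome, as a careful person would: the job done as asked, in the order asked, and still so for the second after the job is handed in, with the robot touching nothing.
It also fails if it takes over 45 s, if anything falls off the work surface, if the arm or the gripper's body presses on something with over 40 N, if the wrist force passes 120 N, or if a joint passes its speed limit or range.

### The arm

A 6-joint arm with a two-finger parallel gripper is mounted at the origin on a cart in front of the work surface, level with it; the furniture and walls round the work are solid. World frame = base frame: x ahead of the robot, y to its left, z up, the work surface at z = 0. Lengths are in mm, angles in rad, forces in N, time in s.
With the tool pointing down it reaches from about 350 to 775 mm from the base axis. Payload 7.3 kg.
Tool frame: the origin (TCP) lies at the very end of the fingers, on their centre line; the grasp point (between the pads) lies 19 mm behind it; z points along the fingers, y is the line along which they close (so a half turn about z gives the same grasp; the last joint's range is limited). The gripper opens to 92 mm and grips with 3 to 60 N. Pads are 19 mm wide; open, the fingers measure 130 mm over their backs; the gripper's body (75 mm by 190 mm) begins 47 mm behind the grasp point.
Start: joints at [1.186, 0.342, 1.524, -0, 1.275, -0.146], TCP at [124.166, 510.125, 226.741] pointing down, gripper open.
Joint ranges: [-2.53, 2.53], [-0.77, 2.02], [0.04, 2.7], [-1, 4.14], [0.28, 2.66], [-3.11, 3.11]. Speed limits (rad/s): [2.57, 2.57, 3.14, 3.14, 3.14, 3.14].

### API

Orientations are given as [roll, pitch, yaw] about the fixed x, y, z axes, in that order (R = Rz(yaw) Ry(pitch) Rx(roll)).
In Python, from plant import bot gives the robot as it stands.
- The arm moves only by the tool send_rows, never from a script. Its argument "rows" is a list of rows, each an object of numbers: "x", "y", "z": the shift along the tool's x, y, z in units of 0.2 m (1.0 is 0.2 m); "ax", "ay", "az": the turn, a rotation vector about the tool's x, y, z in units of 60 degrees (1.0 is 60 degrees); "jaw": the opening, from -1 (shut) to 1 (fully open), so that 0 is half open. In form: [{"x": .., "y": .., "z": .., "ax": .., "ay": .., "az": .., "jaw": ..}, ...]. A call has exactly 10 rows; each row is the pose to reach, as a shift and turn from the pose commanded when the call began, along the tool's axes at that moment; what a row does not reach only later rows make up. A row lasts 1/8 s, in which the tool goes at most 62.5 mm and 10.7 degrees, less where a joint would pass 70% of its speed; a pose out of reach is approached as far as the arm can. A call with a number of a shift or a turn outside -1 to 1 is refused whole. A call with a gripper value outside its range is refused whole. The fingers move at their own pace and stop on an object; the grip force is fixed at half the most. Time passes only in rows, so rows that repeat a pose let the fingers close, or fill a call up. It gives the time, the measured TCP pose, the force, the opening and the grip force at its end, in the units of the state.
- bot.get_obs(): the state, without advancing time (a new reading comes with each control period).
- bot.capture(name): name is "scene" or "top" or "wrist"; returns (picture, depth): 400x640x3 uint8, red, green, blue; 400x640 float32, mm along the optical axis (not along the pixel's ray), 0 where there is no reading.
- bot.camera_model(name): a dict with "vertical_fov" (degrees; the focal length in pixels is half the picture's height over the tangent of half this angle, whatever the lens; pixels are square), "cx", "cy" (the principal point, pixels), "R" (3x3) and "t" (3): a world point X has camera coordinates R X + t; the wrist camera has in their place "T_tool_cam" (4x4, takes a point from camera to tool coordinates, whose origin is the TCP and whose axes are the flange's). Camera axes: x right, y down, z forward; pixel columns grow to the right and rows downward; lengths in mm; the calibration is good to about 2 mm. A picture is of the moment at which its call begins: read the wrist's pose just before it. camera_model takes no time and is no camera call.
- bot.close_job(): hands the job in; it is judged then, once.
The state is a dict: "time": time; "joint_positions": joint angles; "dq": joint speeds; "tau": joint torques, N m; "tool_pos": TCP position; "tcp_rot": TCP orientation; "contact_force": force on the tool from outside, world axes, zero at the start; "moment": the same for the moment, N m; "grip_width": finger opening in mm; "finger_force": force on a finger pad.
Only numpy, scipy, OpenCV 4.12 (cv2) and the standard library are available. Lean on these libraries where they do the work, as an engineer would, in place of code of your own. Each camera call takes 0.05 s, during which the arm holds its last target. There are 200 camera calls.

## Working session

There is one attempt and no reset: what is moved stays moved. The work goes in short steps, Python scripts to look and compute and a tool call to move; the robot and the scene stay as the last step left them, time stands still between calls to the robot, and variables do not carry over. Pictures are saved under pics/ and viewed, at most 10 in all, crops included, and the job is handed in when it is done.

Besides the shell and the picture viewer there is one more tool, called as name([rows], argument=value, ...), one row to a line, values as JSON. send_rows: Moves the arm, as the interface text tells. Its arguments: {"type":"object","properties":{"rows":{"type":"array","items":{"type":"object","properties":{"x":{"type":"number","minimum":-1,"maximum":1},"y":{"type":"number","minimum":-1,"maximum":1},"z":{"type":"number","minimum":-1,"maximum":1},"ax":{"type":"number","minimum":-1,"maximum":1},"ay":{"type":"number","minimum":-1,"maximum":1},"az":{"type":"number","minimum":-1,"maximum":1},"jaw":{"type":"number"}}}}},"required":["rows"]}

```bash
mkdir -p pics; ls
python3 - <<'E'
from plant import bot
import cv2,numpy as np
for n in ("top","scene"):
    p,d=bot.capture(n); cv2.imwrite(f"pics/{n}0.png",p[:,:,::-1]); np.savez(f"pics/{n}0.npz",p=p,d=d); print(n,bot.camera_model(n))
o=bot.get_obs(); print(o)
E
```

```text
pics
top {'vertical_fov': 57.54422800530924, 'cx': 321.0105845410404, 'cy': 198.15261471688908, 'R': array([[-0.07430496, -0.99723121,  0.00294703],
       [-0.97142655,  0.07171362, -0.2262468 ],
       [ 0.22540903, -0.01967409, -0.97406555]]), 't': array([ -3.04854   , 569.08625022, 948.8542546 ])}
scene {'vertical_fov': 42.7200006927748, 'cx': 323.5438570322464, 'cy': 193.9517095315666, 'R': array([[ 0.39861092, -0.91679209, -0.02452757],
       [-0.50939731, -0.19908242, -0.8371861 ],
       [ 0.76264259,  0.3462058 , -0.54636785]]), 't': array([-260.11985129,  359.57862229,  774.2388506 ])}
{'time': 0.1, 'joint_positions': array([ 1.18600961e+00,  3.42636428e-01,  1.52490121e+00,  7.63814705e-06,
        1.27542793e+00, -1.45981022e-01]), 'dq': array([-0.00018256, -0.0027359 , -0.00082028, -0.00058789, -0.00014465,
       -0.00037146]), 'tau': array([ 6.34536918e-04, -4.32005847e+01, -2.44691688e+01,  7.18208752e-02,
        5.26966061e-02, -4.66885376e-05]), 'tool_pos': array([124.01364462, 509.76972824, 226.130178  ]), 'tcp_rot': array([-3.14023540e+00, -2.06935226e-04,  2.90278459e+00]), 'contact_force': array([0.61473086, 0.0364805 , 0.77133076]), 'moment': array([ 0.02340441, -0.03523689, -0.00037079]), 'finger_force': 0.0, 'grip_width': 91.69362861349207}
```

View pics/top0.png

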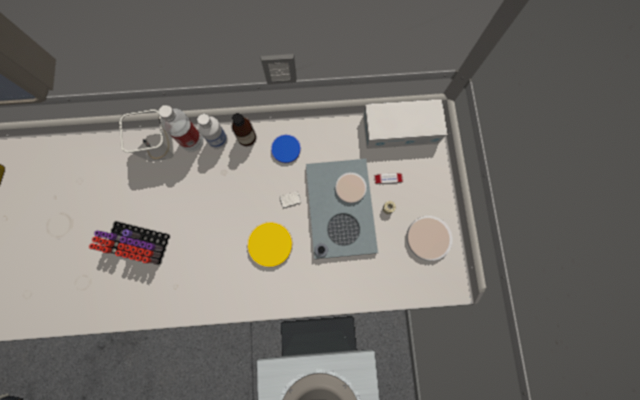

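View pics/scene0.png

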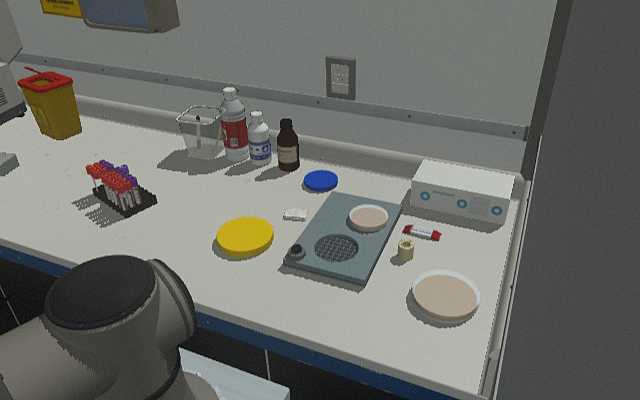

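Top view: the candidates for the dish are the small pinkish dish on the deck at (350,188), the large pinkish one at (429,239), the blue lid at (286,149) and the yellow lid at (270,245). I choose the one at (350,188): it is the smaller of its colour and sits on the deck. The recess is the dark mesh at (343,229), the button is at (321,250), the tape roll at (389,208), the packet at (389,179) and the gauze at (290,200).

```bash
cat > h.py <<'E'
import numpy as np,cv2
from plant import bot
def cam(n,o=None):
    m=bot.camera_model(n); f=200/np.tan(np.radians(m["vertical_fov"]/2))
    K=np.array([[f,0,m["cx"]],[0,f,m["cy"]],[0,0,1]])
    if n!="wrist": return K,np.array(m["R"]),np.array(m["t"])
    from scipy.spatial.transform import Rotation as Ro
    T=np.eye(4);T[:3,:3]=Ro.from_euler("xyz",o["tcp_rot"]).as_matrix();T[:3,3]=o["tool_pos"]
    W=np.linalg.inv(T@np.array(m["T_tool_cam"])); return K,W[:3,:3],W[:3,3]
def ray(c,uv,z):
    K,R,t=c; uv=np.atleast_2d(np.asarray(uv,float))
    d=np.c_[uv,np.ones(len(uv))]@np.linalg.inv(K).T@R; C=-R.T@t
    return C+d*((z-C[2])/d[:,2])[:,None]
E
python3 - <<'E'
from h import *
c=cam("top"); a=np.load("pics/top0.npz");p=a["p"];hsv=cv2.cvtColor(p,cv2.COLOR_RGB2HSV)
cr=cv2.resize(p[140:280,260:460],None,fx=4,fy=4,interpolation=cv2.INTER_CUBIC)
cv2.imwrite("pics/crop0.png",cr[:,:,::-1])
for q in [(350,188),(343,229),(315,200),(321,250),(336,186),(365,175)]: print(q,hsv[q[1],q[0]],p[q[1],q[0]])
# slab: bluish grey hue
m=((hsv[...,0]>85)&(hsv[...,0]<110)&(hsv[...,1]>25)&(hsv[...,2]>70)).astype(np.uint8)
m[:150]=0;m[270:]=0;m[:,:295]=0;m[:,385:]=0
cs,_=cv2.findContours(m,0,1);k=max(cs,key=cv2.contourArea)
P=ray(c,k[:,0,:],24)[:,:2].astype(np.float32); print("slab",cv2.minAreaRect(P),cv2.boxPoints(cv2.minAreaRect(P)))
for lab,z,mm in (("dish",39,(hsv[...,0]<20)&(hsv[...,1]>25)),("mesh",16,hsv[...,2]<75)):
    mm=mm.astype(np.uint8); mm[:160]=0;mm[265:]=0;mm[:,:312]=0;mm[:,372:]=0
    for k in cv2.findContours(mm,0,1)[0]:
        if cv2.contourArea(k)>40:
            P=ray(c,k[:,0,:],z)[:,:2].astype(np.float32);print(lab,cv2.boundingRect(k),cv2.fitEllipse(P) if len(P)>5 else 0)
E
```

```text
(350, 188) [ 14  49 189] [189 170 153]
(343, 229) [100   8 101] [ 98 100 101]
(315, 200) [ 87  17 135] [126 135 134]
(321, 250) [110  22  35] [32 33 35]
(336, 186) [ 14  28 175] [175 165 156]
(365, 175) [ 87  19 136] [126 136 135]
slab ((717.215576171875, 18.40887451171875), (0.0, 0.0), 0.0) [[717.2156    18.408875]
 [717.2156    18.408875]
 [717.2156    18.408875]
 [717.2156    18.408875]]
dish (336, 174, 29, 29) ((597.4503173828125, -131.78829956054688), (80.633056640625, 82.16839599609375), 70.20967102050781)
```

View pics/crop0.png

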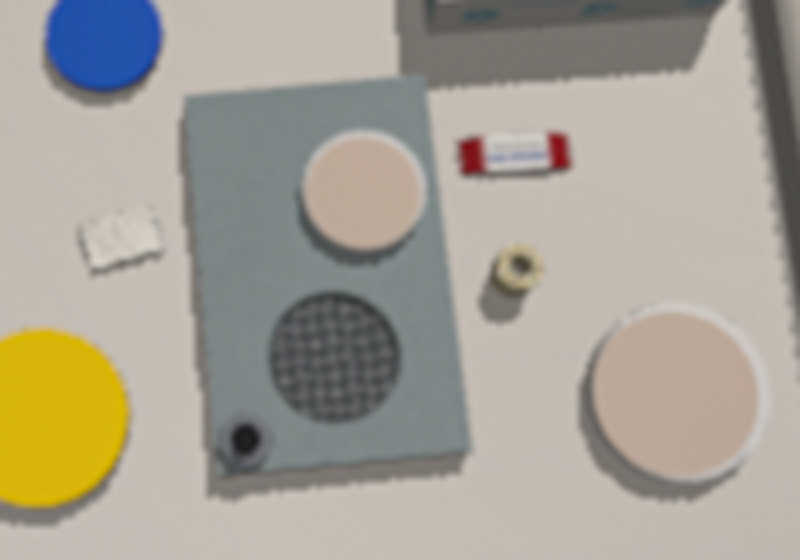

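The dish is at crop (364,190), rim included, the recess at (335,357) and the button at (245,438). The choice is confirmed: it is clearly smaller than the other pink dish.

Run:
```python
from h import *
c=cam("top"); F=lambda x,y:np.array([260+(x+.5)/4-.5,140+(y+.5)/4-.5])
pts={"dish":(364,190,39),"rec":(335,357,24),"btn":(245,438,34),"c1":(184,97,24),"c2":(425,76,24),"c3":(470,452,24),"c4":(216,473,24),"tape":(520,265,34),"pack":(515,153,9),"box":(430,25,50)}
W={k:ray(c,F(x,y),z)[0] for k,(x,y,z) in pts.items()}
for k in W: print(k,W[k].round(1))
ctr=sum(W[k] for k in("c1","c2","c3","c4"))/4; ex=(W["c3"]+W["c4"]-W["c1"]-W["c2"]);ex/=np.linalg.norm(ex)
print("ctr",ctr,"ex",ex,"rec from slab",ctr+65*ex,[np.linalg.norm(W[a]-W[b]) for a,b in(("c1","c2"),("c2","c3"),("c3","c4"),("c4","c1"))])
K,R,t=c; d=np.load("pics/top0.npz")["d"]
v,u=np.mgrid[90:160,360:450]; z=d[90:160,360:450]
X=((np.stack([(u-K[0,2])/K[0,0]*z,(v-K[1,2])/K[1,1]*z,z],-1).reshape(-1,3)-t)@R); X=X[(X[:,2]>25)&(X[:,0]>500)]
print("box",np.percentile(X,[2,50,98],axis=0).round())
# depth-based button height
u,v=F(245,438).round().astype(int); zz=d[v,u]; print("btn3d",(np.array([(u-K[0,2])/K[0,0]*zz,(v-K[1,2])/K[1,1]*zz,zz])-t)@R)
u,v=F(250,300).round().astype(int); zz=d[v,u]; print("deck3d",(np.array([(u-K[0,2])/K[0,0]*zz,(v-K[1,2])/K[1,1]*zz,zz])-t)@R)
v=W["rec"]-W["dish"]; print("push",v,np.degrees(np.arctan2(v[1],v[0])))
```

```text
dish [ 599.6 -133.1   39. ]
rec [ 482.7 -102.8   24. ]
btn [429.4 -34.6  34. ]
c1 [684.2  -8.2  24. ]
c2 [ 687.5 -188.1   24. ]
c3 [ 408.9 -191.3   24. ]
c4 [407.5 -12.7  24. ]
tape [ 537.5 -239.8   34. ]
pack [ 627.4 -251.3    9. ]
box [ 717.5 -191.7   50. ]
ctr [ 547.02823959 -100.06630202   24.        ] ex [-0.99990731 -0.01361519  0.        ] rec from slab [ 482.0342645  -100.95128959   24.        ] [np.float64(179.9271982787803), np.float64(278.6215295615455), np.float64(178.59786332090692), np.float64(276.74809445073066)]
box [[ 726. -446.   32.]
 [ 797. -306.   72.]
 [ 860. -194.  105.]]
btn3d [428.83464218 -34.85149603  43.74503792]
deck3d [526.29613485 -45.02197189  28.59220255]
push [-116.93351973   30.36042022  -15.        ] 165.44519719222856
```

send_rows([
  {"x": -0.3,"jaw": 0.3},
  {"x": -0.6,"y": -0.05,"jaw": 0.3},
  {"x": -0.9,"y": -0.2,"jaw": 0.3},
  {"x": -1,"y": -0.4,"jaw": 0.3},
  {"x": -1,"y": -0.6,"jaw": 0.3},
  {"x": -1,"y": -0.8,"jaw": 0.3},
  {"x": -1,"y": -0.9,"jaw": 0.3},
  {"x": -1,"y": -1,"jaw": 0.3},
  {"x": -1,"y": -1,"jaw": 0.3},
  {"x": -1,"y": -1,"jaw": 0.3},
])

```text
schema error: expected keys x, y, z, ax, ay, az, jaw
```

send_rows([
  {"x": -0.2,"y": -0.2,"jaw": 0.3},
  {"x": -0.4,"y": -0.4,"jaw": 0.3},
  {"x": -0.6,"y": -0.6,"jaw": 0.3},
  {"x": -0.8,"y": -0.8,"jaw": 0.3},
  {"x": -1,"y": -1,"jaw": 0.3},
  {"x": -1,"y": -1,"jaw": 0.3},
  {"x": -1,"y": -1,"jaw": 0.3},
  {"x": -1,"y": -1,"jaw": 0.3},
  {"x": -1,"y": -1,"jaw": 0.3},
  {"x": -1,"y": -1,"jaw": 0.3},
])

```text
schema error: expected keys x, y, z, ax, ay, az, jaw
```

send_rows([
  {"x": -0.3,"y": 0,"z": 0,"ax": 0,"ay": 0,"az": 0,"jaw": 0.3},
  {"x": -0.6,"y": -0.05,"z": 0,"ax": 0,"ay": 0,"az": 0,"jaw": 0.3},
  {"x": -0.8,"y": -0.2,"z": 0,"ax": 0,"ay": 0,"az": 0,"jaw": 0.3},
  {"x": -1,"y": -0.4,"z": 0,"ax": 0,"ay": 0,"az": 0,"jaw": 0.3},
  {"x": -1,"y": -0.6,"z": 0,"ax": 0,"ay": 0,"az": 0,"jaw": 0.3},
  {"x": -1,"y": -0.8,"z": 0,"ax": 0,"ay": 0,"az": 0,"jaw": 0.3},
  {"x": -1,"y": -1,"z": 0,"ax": 0,"ay": 0,"az": 0,"jaw": 0.3},
  {"x": -1,"y": -1,"z": 0,"ax": 0,"ay": 0,"az": 0,"jaw": 0.3},
  {"x": -1,"y": -1,"z": 0,"ax": 0,"ay": 0,"az": 0,"jaw": 0.3},
  {"x": -1,"y": -1,"z": 0,"ax": 0,"ay": 0,"az": 0,"jaw": 0.3},
])

```text
time: 1.35
tool_pos: [271.5, 269.2, 226.7]
tcp_rot: [3.141, 0.0, 2.904]
contact_force: [-0.1, 0.2, -0.2]
grip_width: 59.7
finger_force: 0.0
```

send_rows([
  {"x": -0.2,"y": -0.2,"z": 0,"ax": 0,"ay": 0,"az": 0,"jaw": 0.3},
  {"x": -0.4,"y": -0.4,"z": 0,"ax": 0,"ay": 0,"az": 0,"jaw": 0.3},
  {"x": -0.6,"y": -0.6,"z": 0,"ax": 0,"ay": 0,"az": 0,"jaw": 0.3},
  {"x": -0.8,"y": -0.8,"z": 0,"ax": 0,"ay": 0,"az": 0,"jaw": 0.3},
  {"x": -1,"y": -1,"z": 0,"ax": 0,"ay": 0,"az": 0,"jaw": 0.3},
  {"x": -1,"y": -1,"z": 0,"ax": 0,"ay": 0,"az": 0,"jaw": 0.3},
  {"x": -1,"y": -1,"z": 0,"ax": 0,"ay": 0,"az": 0,"jaw": 0.3},
  {"x": -1,"y": -1,"z": 0,"ax": 0,"ay": 0,"az": 0,"jaw": 0.3},
  {"x": -1,"y": -1,"z": 0,"ax": 0,"ay": 0,"az": 0,"jaw": 0.3},
  {"x": -1,"y": -1,"z": 0,"ax": 0,"ay": 0,"az": 0,"jaw": 0.3},
])

```text
time: 2.6
tool_pos: [418.0, 27.5, 226.9]
tcp_rot: [3.141, 0.0, 2.904]
contact_force: [0.3, -0.8, -0.2]
grip_width: 59.7
finger_force: 0.0
```

send_rows([
  {"x": -0.2,"y": -0.12,"z": 0,"ax": 0,"ay": 0,"az": 0,"jaw": 0.3},
  {"x": -0.4,"y": -0.24,"z": 0,"ax": 0,"ay": 0,"az": 0,"jaw": 0.3},
  {"x": -0.6,"y": -0.36,"z": 0,"ax": 0,"ay": 0,"az": 0,"jaw": 0.3},
  {"x": -0.8,"y": -0.48,"z": 0,"ax": 0,"ay": 0,"az": 0,"jaw": 0.3},
  {"x": -1,"y": -0.57,"z": 0,"ax": 0,"ay": 0,"az": 0,"jaw": 0.3},
  {"x": -1,"y": -0.57,"z": 0,"ax": 0,"ay": 0,"az": 0,"jaw": 0.3},
  {"x": -1,"y": -0.57,"z": 0,"ax": 0,"ay": 0,"az": 0,"jaw": 0.3},
  {"x": -1,"y": -0.57,"z": 0,"ax": 0,"ay": 0,"az": 0,"jaw": 0.3},
  {"x": -1,"y": -0.57,"z": 0,"ax": 0,"ay": 0,"az": 0,"jaw": 0.3},
  {"x": -1,"y": -0.57,"z": 0,"ax": 0,"ay": 0,"az": 0,"jaw": 0.3},
])

```text
time: 3.85
tool_pos: [585.4, -130.8, 227.1]
tcp_rot: [3.142, 0.001, 2.903]
contact_force: [0.3, -0.5, -0.1]
grip_width: 60.0
finger_force: 0.0
```

Run:
```python
from h import *
o=bot.get_obs(); p,d=bot.capture("wrist"); cv2.imwrite("pics/w1.png",p[:,:,::-1]); np.savez("pics/w1.npz",p=p,d=d,tp=o["tool_pos"],tr=o["tcp_rot"])
print(o["tool_pos"],o["tcp_rot"],bot.camera_model("wrist"))
```

```text
[ 585.39958858 -130.81876292  227.11196885] [3.14151758e+00 5.09975771e-04 2.90325531e+00] {'vertical_fov': 64.66523381788612, 'cx': 319.82609009652424, 'cy': 203.83662675200927, 'T_tool_cam': array([[-8.85285936e-06, -9.50768135e-01, -3.09903135e-01,
         8.48743652e+01],
       [ 1.00000000e+00, -1.48992033e-05,  1.71435129e-05,
        -4.27134413e-01],
       [-2.09168156e-05, -3.09903135e-01,  9.50768135e-01,
        -1.59476276e+02],
       [ 0.00000000e+00,  0.00000000e+00,  0.00000000e+00,
         1.00000000e+00]])}
```

View pics/w1.png

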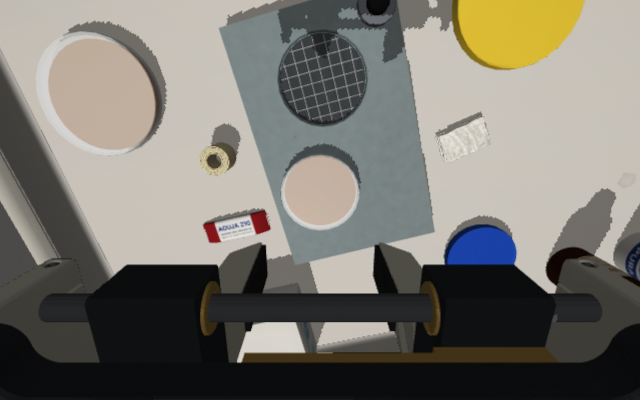

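The wrist view shows the dish at (320,190), the recess at (323,78), the button at (377,8) and the fingertips straddling columns 260 to 380. I'll fit these next.

Run:
```python
from h import *
a=np.load("pics/w1.npz");p=a["p"];hsv=cv2.cvtColor(p,cv2.COLOR_RGB2HSV)
c=cam("wrist",dict(tool_pos=a["tp"],tcp_rot=a["tr"]))
for q in [(320,190),(283,190),(240,60),(400,150)]:print(q,hsv[q[1],q[0]])
# dish: white rim/amber = not deck-hued
m=((hsv[...,0]<30)&(hsv[...,2]>110)|(hsv[...,2]>185)).astype(np.uint8); m[:138]=0;m[235:]=0;m[:,:275]=0;m[:,368:]=0
k=max(cv2.findContours(m,0,1)[0],key=cv2.contourArea);k=cv2.convexHull(k);P=ray(c,k[:,0,:],38)[:,:2].astype(np.float32)
print("dish",cv2.boundingRect(k),cv2.fitEllipse(P),cv2.minEnclosingCircle(P))
# recess rim: row/col limits by eye
e=np.array([[278,78],[367,76],[323,30],[321,126]]);print("rec",ray(c,e,24).round(1), )
cx=ray(c,[[322.5,77]],24);print(cx)
for z in(36,38,40):print("btn",ray(c,[[376,7]],z))
cv2.imwrite("pics/w1c.png",cv2.resize(p[0:240,200:440],None,fx=2.5,fy=2.5)[:,:,::-1])
```

```text
(320, 190) [ 14  43 196]
(283, 190) [ 10   4 206]
(240, 60) [ 90  21 134]
(400, 150) [ 90  19 131]
dish (282, 155, 77, 75) ((601.2142333984375, -135.2342529296875), (87.41194915771484, 88.78759765625), 62.68230438232422) ((600.8433837890625, -135.36578369140625), 44.565330505371094)
rec [[ 469.8 -149.1   24. ]
 [ 490.3  -56.4   24. ]
 [ 436.7  -91.8   24. ]
 [ 529.2 -116.2   24. ]]
[[ 480.09293656 -102.71334948   24.        ]]
btn [[431.69919609 -37.82973413  36.        ]]
btn [[432.10452265 -38.24827546  38.        ]]
btn [[432.50984922 -38.66681679  40.        ]]
```

View pics/w1c.png

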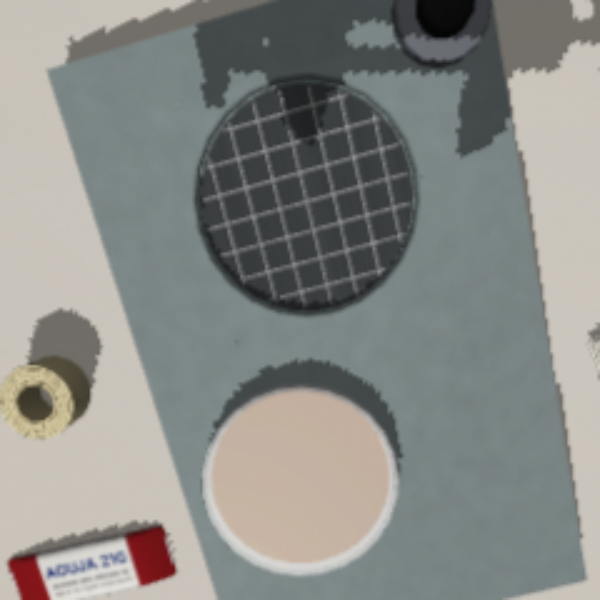

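send_rows([
  {"x": -0.2,"y": -0.004,"z": 0,"ax": 0,"ay": 0,"az": 0.023,"jaw": 0.3},
  {"x": -0.39,"y": -0.007,"z": 0.1,"ax": 0,"ay": 0,"az": 0.023,"jaw": 0.3},
  {"x": -0.39,"y": -0.007,"z": 0.3,"ax": 0,"ay": 0,"az": 0.023,"jaw": 0.3},
  {"x": -0.39,"y": -0.007,"z": 0.5,"ax": 0,"ay": 0,"az": 0.023,"jaw": 0.3},
  {"x": -0.39,"y": -0.007,"z": 0.7,"ax": 0,"ay": 0,"az": 0.023,"jaw": 0.3},
  {"x": -0.39,"y": -0.007,"z": 0.85,"ax": 0,"ay": 0,"az": 0.023,"jaw": 0.3},
  {"x": -0.39,"y": -0.007,"z": 0.95,"ax": 0,"ay": 0,"az": 0.023,"jaw": 0.3},
  {"x": -0.39,"y": -0.007,"z": 0.985,"ax": 0,"ay": 0,"az": 0.023,"jaw": 0.3},
  {"x": -0.39,"y": -0.007,"z": 0.985,"ax": 0,"ay": 0,"az": 0.023,"jaw": 0.3},
  {"x": -0.39,"y": -0.007,"z": 0.985,"ax": 0,"ay": 0,"az": 0.023,"jaw": 0.3},
])

```text
time: 5.15
tool_pos: [661.7, -151.2, 31.0]
tcp_rot: [-3.142, 0.002, 2.879]
contact_force: [0.7, 0.1, -0.0]
grip_width: 59.7
finger_force: 0.0
```

send_rows([
  {"x": 0.05,"y": 0,"z": 0.007,"ax": 0,"ay": 0,"az": 0,"jaw": 0.3},
  {"x": 0.1,"y": 0,"z": 0.007,"ax": 0,"ay": 0,"az": 0,"jaw": 0.3},
  {"x": 0.17,"y": 0,"z": 0.007,"ax": 0,"ay": 0,"az": 0,"jaw": 0.3},
  {"x": 0.24,"y": 0,"z": 0.007,"ax": 0,"ay": 0,"az": 0,"jaw": 0.3},
  {"x": 0.31,"y": 0,"z": 0.007,"ax": 0,"ay": 0,"az": 0,"jaw": 0.3},
  {"x": 0.38,"y": 0,"z": 0.007,"ax": 0,"ay": 0,"az": 0,"jaw": 0.3},
  {"x": 0.45,"y": 0,"z": 0.007,"ax": 0,"ay": 0,"az": 0,"jaw": 0.3},
  {"x": 0.51,"y": 0,"z": 0.007,"ax": 0,"ay": 0,"az": 0,"jaw": 0.3},
  {"x": 0.55,"y": 0,"z": 0.007,"ax": 0,"ay": 0,"az": 0,"jaw": 0.3},
  {"x": 0.57,"y": 0,"z": 0.007,"ax": 0,"ay": 0,"az": 0,"jaw": 0.3},
])

```text
time: 6.4
tool_pos: [550.8, -121.3, 28.6]
tcp_rot: [3.142, 0.001, 2.879]
contact_force: [0.6, -0.0, -0.1]
grip_width: 59.7
finger_force: 0.3
```

```bash
cat >> h.py <<'E'
def dish(n,tag,z=38):
    o=bot.get_obs(); p,d=bot.capture(n); c=cam(n,o); h=cv2.cvtColor(p,cv2.COLOR_RGB2HSV); cv2.imwrite(f"pics/{tag}.png",p[:,:,::-1])
    m=((h[...,0]<30)&(h[...,1]>20)&(h[...,2]>110)|(h[...,2]>185)).astype(np.uint8)
    for k in cv2.findContours(m,0,1)[0]:
        if cv2.contourArea(k)>300:
            k=cv2.convexHull(k); P=ray(c,k[:,0,:],z)[:,:2].astype(np.float32)
            (x,y),r=cv2.minEnclosingCircle(P)
            if 35<r<50 and abs(y+115)<60: print(n,"dish",cv2.boundingRect(k),x,y,r,cv2.fitEllipse(P)[:2])
    return o,p,d,c
E
python3 - <<'E'
from h import *
o,*_=dish("top","t2"); print(o["tool_pos"],o["contact_force"])
dish("wrist","w2")
E
```

```text
[ 550.75295886 -121.33995908   28.5743657 ] [ 0.58201719 -0.04137381 -0.13506738]
wrist dish (227, 95, 184, 179) 509.4172668457031 -111.04004669189453 45.41526794433594 ((509.3537292480469, -111.13700103759766), (90.1234359741211, 90.62671661376953))
```

View pics/w2.png

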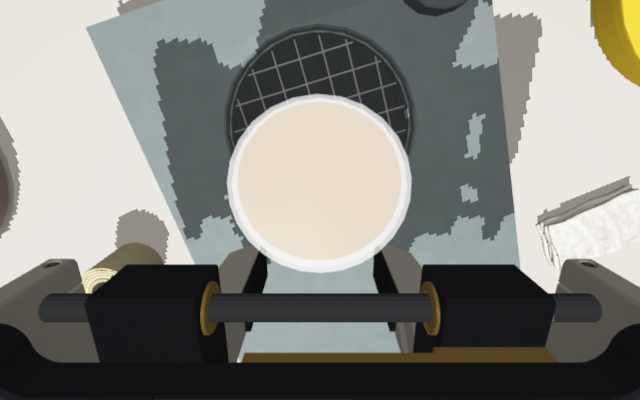

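The wrist view shows the dish at (319,183), nested on both fingers and partly over the recess. The recess rim spans columns 227 to 413 with its top at row 26, so it is aligned sideways.

Run:
```python
from h import *
o=bot.get_obs();c=cam("wrist",o);d=np.array([np.cos(2.879),np.sin(2.879)])
P=ray(c,[[320,26],[227,118],[413,118]],24)[:,:2];print(P,P[0]-47.5*d,np.linalg.norm(P[1]-P[2]));r=P[0]-47.5*d
n=np.array([.26,.966]);v=r-o["tool_pos"][:2];print("ahead",v@d,"lat(tool y)",v@n,(P[1:]-o["tool_pos"][:2])@n)
```

```text
[[ 437.03384058  -91.10490366]
 [ 464.48913469 -146.74975456]
 [ 488.71606651  -56.74260305]] [ 482.90555056 -103.43520064] 93.2106836621192
ahead 70.16609287102781 lat(tool y) -0.33900972509165656 [-46.96913694  46.27677369]
```

send_rows([
  {"x": 0.02,"y": 0,"z": 0,"ax": 0,"ay": 0,"az": 0,"jaw": 0.3},
  {"x": 0.04,"y": 0,"z": 0,"ax": 0,"ay": 0,"az": 0,"jaw": 0.3},
  {"x": 0.06,"y": 0,"z": 0,"ax": 0,"ay": 0,"az": 0,"jaw": 0.3},
  {"x": 0.08,"y": 0,"z": 0,"ax": 0,"ay": 0,"az": 0,"jaw": 0.3},
  {"x": 0.1,"y": 0,"z": 0,"ax": 0,"ay": 0,"az": 0,"jaw": 0.3},
  {"x": 0.115,"y": 0,"z": 0,"ax": 0,"ay": 0,"az": 0,"jaw": 0.3},
  {"x": 0.125,"y": 0,"z": 0,"ax": 0,"ay": 0,"az": 0,"jaw": 0.3},
  {"x": 0.135,"y": 0,"z": 0,"ax": 0,"ay": 0,"az": 0,"jaw": 0.3},
  {"x": 0.14,"y": 0,"z": 0,"ax": 0,"ay": 0,"az": 0,"jaw": 0.3},
  {"x": 0.14,"y": 0,"z": 0,"ax": 0,"ay": 0,"az": 0,"jaw": 0.3},
])

```text
time: 7.75
tool_pos: [523.9, -114.1, 28.3]
tcp_rot: [3.142, -0.0, 2.879]
contact_force: [-0.3, -0.3, 1.1]
grip_width: 59.6
finger_force: 0.0
```

Run:
```python
from h import *
o,p,d,c=dish("wrist","w3",31); print(o["tool_pos"])
K,R,t=c
def z(us,vs):
    w=d[vs[0]:vs[1],us[0]:us[1]];v,u=np.mgrid[vs[0]:vs[1],us[0]:us[1]]
    X=(np.stack([(u-K[0,2])/K[0,0]*w,(v-K[1,2])/K[1,1]*w,w],-1).reshape(-1,3)[w.ravel()>0]-t)@R
    return np.median(X,axis=0).round(1)
for u in(250,290,340,380):
    for v in (120,150,180,220): print(u,v,z((u-5,u+5),(v-5,v+5)))
```

```text
wrist dish (232, 96, 175, 170) 482.6023254394531 -103.84319305419922 44.891971588134766 ((482.61676025390625, -103.842529296875), (89.26057434082031, 89.30929565429688))
[ 523.88840262 -114.09467266   28.31950547]
250 120 [ 441.3 -129.    25.1]
250 150 [ 454.8 -131.5   32.6]
250 180 [ 468.9 -136.4   32.5]
250 220 [ 489.5 -143.6   32.6]
290 120 [ 446.2 -108.5   32.6]
290 150 [ 459.9 -112.7   32.5]
290 180 [ 474.3 -117.1   32.6]
290 220 [ 494.9 -123.2   32.3]
340 120 [452.3 -85.7  32.4]
340 150 [466.1 -89.   32.5]
340 180 [480.9 -92.7  32.4]
340 220 [501.7 -97.9  32.5]
380 120 [457.8 -67.2  31.9]
380 150 [471.2 -70.1  32.4]
380 180 [486.1 -73.2  32.5]
380 220 [507.3 -77.6  32.5]
```

View pics/w3.png

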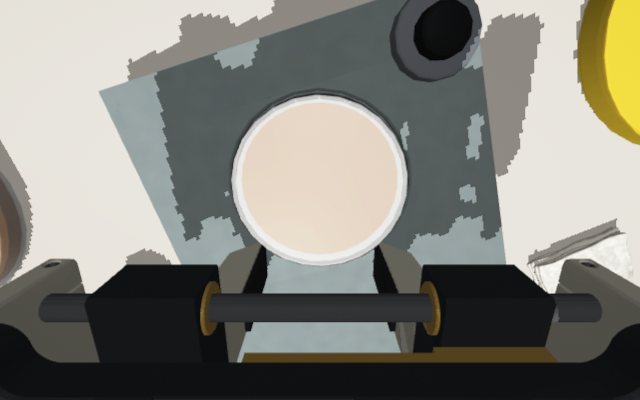

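The dish lies flat at z≈32 against a deck at about 25, so it is home at (319,180). The button is at (443,29).

Run:
```python
from h import *
o=bot.get_obs(); p,d=bot.capture("wrist"); c=cam("wrist",o);K,R,t=c
for v in range(6,80,6):
    r=[]
    for u in range(390,484,8):
        w=d[v,u]; X=(np.array([(u-K[0,2])/K[0,0]*w,(v-K[1,2])/K[1,1]*w,w])-t)@R; r.append(f"{X[2]:5.1f}/{p[v,u].max()}")
    print(v,*r)
g=p.max(2); m=(g<28).astype(np.uint8); m[70:]=0;m[:,:395]=0;m[:,478:]=0
for k in cv2.findContours(m,0,1)[0]:
    if cv2.contourArea(k)>200:
        for z in(38,42):P=ray(c,k[:,0,:],z)[:,:2].astype(np.float32);print(cv2.boundingRect(k),z,cv2.minEnclosingCircle(P),cv2.fitEllipse(P))
```

```text
6  26.6/91  24.7/91  37.1/79  39.1/82  37.0/81  45.4/38  47.3/16  47.7/16  47.6/15  46.6/13  36.9/78   2.6/205
12  26.0/91  35.4/66  37.9/83  35.1/82  39.5/47  46.8/17  47.1/18  47.1/17  46.3/15  47.5/14  37.2/68  36.8/76
18  24.0/92  36.1/56  36.2/83  35.8/83  45.0/9  47.6/20  47.9/18  47.7/15  46.9/15  47.3/14  47.9/14  37.1/77
24  25.8/92  37.9/79  36.1/83  38.3/73  47.9/12  46.1/18  47.7/18  48.1/15  47.8/14  46.8/13  46.5/13  37.5/77
30  25.9/87  37.6/81  38.4/83  38.9/37  48.6/13  48.5/19  47.9/17  47.3/16  47.5/14  46.3/14  47.5/12  37.0/121
36  30.1/48  37.2/81  36.5/82  40.5/23  47.8/12  48.2/17  46.8/15  47.8/16  47.8/15  47.4/12  37.1/40  38.2/131
42  28.4/57  37.7/80  38.0/82  38.7/37  44.8/9  48.4/16  47.6/15  46.2/14  46.6/14  47.5/13  36.5/77  36.7/134
48  27.3/73  37.4/77  36.4/82  38.0/81  44.3/8  47.9/14  47.2/14  46.4/15  46.0/14  46.2/18  38.1/122  24.9/162
54  25.9/93  38.5/58  36.0/81  38.0/81  38.4/8  44.4/9  46.1/13  47.1/13  44.8/25  37.8/76  38.3/139  25.7/163
60  25.9/93  32.7/44  38.2/81  40.0/81  37.7/80  36.6/47  35.6/62  37.1/78  38.0/77  37.7/77  24.9/155  25.7/162
66  25.7/94  28.6/50  38.2/71  37.7/79  37.9/79  37.4/78  35.8/78  38.1/79  37.5/77  38.1/121  24.7/121  25.0/163
72  26.0/94  26.0/95  32.2/44  37.3/72  36.9/78  37.0/79  38.6/79  36.8/77  36.7/73  25.0/93  25.1/91  25.4/91
78  26.8/94  25.2/95  25.7/94  30.4/44  35.6/49  36.8/65  38.6/73  25.5/84  25.5/92  24.9/92  26.0/92  25.9/91
(414, 0, 58, 60) 38 ((427.9467468261719, -35.00969314575195), 12.352531433105469) ((427.9864807128906, -34.976905822753906), (21.823740005493164, 24.379119873046875), 14.732170104980469)
(414, 0, 58, 60) 42 ((428.3178405761719, -36.544456481933594), 12.02266788482666) ((428.3565368652344, -36.51253128051758), (21.240964889526367, 23.728099822998047), 14.73205280303955)
```

send_rows([
  {"x": -0.05,"y": 0,"z": 0,"ax": 0,"ay": 0,"az": 0,"jaw": 0.3},
  {"x": -0.05,"y": 0,"z": -0.15,"ax": 0,"ay": 0,"az": 0,"jaw": 0.3},
  {"x": -0.05,"y": 0,"z": -0.3,"ax": 0,"ay": 0,"az": 0,"jaw": -1},
  {"x": 0.1,"y": 0.05,"z": -0.3,"ax": 0,"ay": 0,"az": 0,"jaw": -1},
  {"x": 0.25,"y": 0.1,"z": -0.3,"ax": 0,"ay": 0,"az": 0,"jaw": -1},
  {"x": 0.4,"y": 0.18,"z": -0.3,"ax": 0,"ay": 0,"az": 0,"jaw": -1},
  {"x": 0.556,"y": 0.25,"z": -0.3,"ax": 0,"ay": 0,"az": 0,"jaw": -1},
  {"x": 0.556,"y": 0.25,"z": -0.25,"ax": 0,"ay": 0,"az": 0,"jaw": -1},
  {"x": 0.556,"y": 0.25,"z": -0.15,"ax": 0,"ay": 0,"az": 0,"jaw": -1},
  {"x": 0.556,"y": 0.25,"z": -0.15,"ax": 0,"ay": 0,"az": 0,"jaw": -1},
])

```text
time: 9.1
tool_pos: [429.8, -37.2, 57.3]
tcp_rot: [3.142, -0.002, 2.878]
contact_force: [1.0, 0.9, 0.2]
grip_width: 0.3
finger_force: 0.0
```

Run:
```python
from h import *
o,p,d,c=dish("wrist","w4",31); print(o["tool_pos"],o["contact_force"]); dish("scene","s4",31)
```

```text
[429.77711731 -37.24623374  57.32173973] [1.02846289 0.9481126  0.17783664]
scene dish (316, 233, 41, 29) 477.3499755859375 -105.4110107421875 48.15590286254883 ((477.8961486816406, -105.84028625488281), (85.17669677734375, 95.72586822509766))
```

View pics/w4.png

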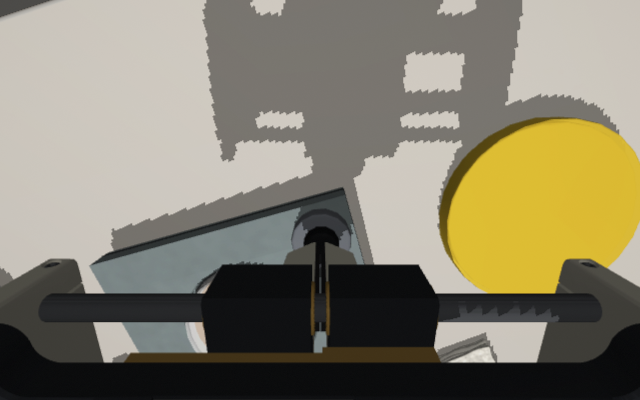

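The closed fingers are centred over the button at (321,238). Now I'll press.

send_rows([
  {"x": 0,"y": 0,"z": 0.03,"ax": 0,"ay": 0,"az": 0,"jaw": -1},
  {"x": 0,"y": 0,"z": 0.05,"ax": 0,"ay": 0,"az": 0,"jaw": -1},
  {"x": 0,"y": 0,"z": 0.06,"ax": 0,"ay": 0,"az": 0,"jaw": -1},
  {"x": 0,"y": 0,"z": 0.065,"ax": 0,"ay": 0,"az": 0,"jaw": -1},
  {"x": 0,"y": 0,"z": 0.07,"ax": 0,"ay": 0,"az": 0,"jaw": -1},
  {"x": 0,"y": 0,"z": 0.075,"ax": 0,"ay": 0,"az": 0,"jaw": -1},
  {"x": 0,"y": 0,"z": 0.08,"ax": 0,"ay": 0,"az": 0,"jaw": -1},
  {"x": 0,"y": 0,"z": 0.083,"ax": 0,"ay": 0,"az": 0,"jaw": -1},
  {"x": 0,"y": 0,"z": 0.085,"ax": 0,"ay": 0,"az": 0,"jaw": -1},
  {"x": 0,"y": 0,"z": 0.085,"ax": 0,"ay": 0,"az": 0,"jaw": -1},
])

```text
time: 10.45
tool_pos: [429.5, -36.9, 41.3]
tcp_rot: [3.142, 0.0, 2.879]
contact_force: [-1.9, -0.4, 2.1]
grip_width: 0.3
finger_force: 1.6
```

send_rows([
  {"x": 0,"y": 0,"z": 0.003,"ax": 0,"ay": 0,"az": 0,"jaw": -1},
  {"x": 0,"y": 0,"z": 0.006,"ax": 0,"ay": 0,"az": 0,"jaw": -1},
  {"x": 0,"y": 0,"z": 0.008,"ax": 0,"ay": 0,"az": 0,"jaw": -1},
  {"x": 0,"y": 0,"z": 0.01,"ax": 0,"ay": 0,"az": 0,"jaw": -1},
  {"x": 0,"y": 0,"z": 0.01,"ax": 0,"ay": 0,"az": 0,"jaw": -1},
  {"x": 0,"y": 0,"z": 0.01,"ax": 0,"ay": 0,"az": 0,"jaw": -1},
  {"x": 0,"y": 0,"z": 0.01,"ax": 0,"ay": 0,"az": 0,"jaw": -1},
  {"x": 0,"y": 0,"z": 0.01,"ax": 0,"ay": 0,"az": 0,"jaw": -1},
  {"x": 0,"y": 0,"z": 0.01,"ax": 0,"ay": 0,"az": 0,"jaw": -1},
  {"x": 0,"y": 0,"z": 0.01,"ax": 0,"ay": 0,"az": 0,"jaw": -1},
])

```text
time: 11.7
tool_pos: [429.6, -36.9, 40.0]
tcp_rot: [3.142, 0.001, 2.879]
contact_force: [-4.1, -0.9, 14.2]
grip_width: 0.4
finger_force: 7.0
```

send_rows([
  {"x": 0,"y": 0,"z": -0.01,"ax": 0,"ay": 0,"az": 0,"jaw": -1},
  {"x": 0,"y": 0,"z": -0.04,"ax": 0,"ay": 0,"az": 0,"jaw": -1},
  {"x": 0,"y": 0,"z": -0.1,"ax": 0,"ay": 0,"az": 0,"jaw": -1},
  {"x": 0,"y": 0,"z": -0.3,"ax": 0,"ay": 0,"az": 0,"jaw": -1},
  {"x": -0.2,"y": 0,"z": -0.5,"ax": 0,"ay": 0,"az": 0,"jaw": -1},
  {"x": -0.4,"y": 0,"z": -0.7,"ax": 0,"ay": 0,"az": 0,"jaw": -1},
  {"x": -0.5,"y": 0,"z": -0.8,"ax": 0,"ay": 0,"az": 0,"jaw": -1},
  {"x": -0.5,"y": 0,"z": -0.8,"ax": 0,"ay": 0,"az": 0,"jaw": -1},
  {"x": -0.5,"y": 0,"z": -0.8,"ax": 0,"ay": 0,"az": 0,"jaw": -1},
  {"x": -0.5,"y": 0,"z": -0.8,"ax": 0,"ay": 0,"az": 0,"jaw": -1},
])

```text
time: 12.95
tool_pos: [524.7, -62.5, 198.3]
tcp_rot: [3.141, -0.003, 2.879]
contact_force: [-0.9, 0.1, -0.9]
grip_width: 0.6
finger_force: 0.0
```

Run:
```python
from h import *
o,p,d,c=dish("wrist","w5",31); K,R,t=c; print(o["tool_pos"],o["contact_force"])
uv=[]
for X in ([429.5,-37,46],[482.5,-103,31],[455,-115,31],[510,-95,31],[520,-30,24]):
    x=K@(R@np.array(X)+t); u,v=(x[:2]/x[2]).round().astype(int); w=d[v-2:v+3,u-2:u+3]; w=np.median(w); print(X,u,v,((np.array([(u-K[0,2])/K[0,0]*w,(v-K[1,2])/K[1,1]*w,w])-t)@R).round(1))
```

```text
wrist dish (231, 115, 81, 81) 482.3648986816406 -103.45703125 42.30793762207031 ((482.3326110839844, -103.44353485107422), (83.95391845703125, 84.19487762451172))
[524.68042157 -62.46236533 198.26527273] [-0.88814984  0.10376143 -0.91581052]
[429.5, -37, 46] 320 86 [429.7 -37.2  47.3]
[482.5, -103, 31] 272 157 [ 482.6 -102.8   32.3]
[455, -115, 31] 252 134 [ 455.2 -115.2   32.2]
[510, -95, 31] 287 180 [510.  -94.8  32.6]
[520, -30, 24] 348 172 [519.9 -30.4  25.8]
```

View pics/w5.png

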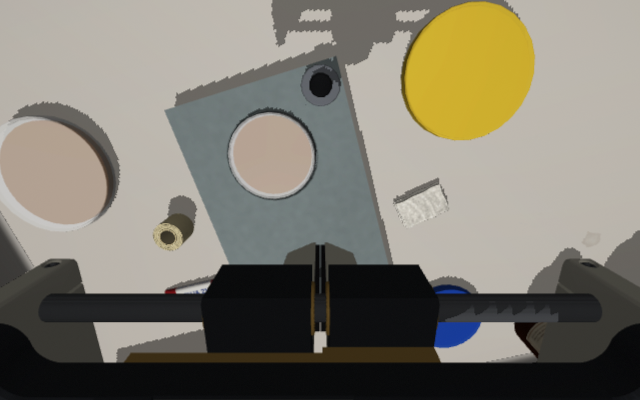

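The dish is seated flat at (272,156), the button at (320,86) is back up at z≈47, and the tape roll, packet and gauze are where they were. Handing the job in.

```bash
python3 -c "
from plant import bot
print(bot.close_job())"
```

```text
the job is handed in; nothing more can be done
None
```

The dish lies flat in the recess, having only been pushed there. I then pressed the start button to its stop (about 14 N) and it came back up; the tape roll, gauze pad and needle packet were left alone, and the job was handed in at about 13 s.

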